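# Load the dry-storage cabinet with the full slide box

### The arm

A 6-joint arm with a two-finger parallel gripper is mounted at the origin on the work surface. World frame = base frame: x ahead of the robot, y to its left, z up, the work surface at z = 0. Lengths are in mm, angles in rad, forces in N, time in s.
With the tool pointing down it reaches from about 425 to 950 mm from the base axis. Payload 3.5 kg.
Tool frame: the origin (TCP) lies midway between the tips of the shut fingers; the grasp point (between the pads) lies 19 mm behind it; z points along the fingers, y is the line along which they close (so a half turn about z gives the same grasp; the last joint's range is limited). The gripper opens to 85 mm and grips with 20 to 120 N. Pads are 22 mm wide; open, the fingers measure 114 mm over their backs; the gripper's body (76 mm by 85 mm) begins 54 mm behind the grasp point. The pads swing forward as they close: fully open they stand 13 mm farther back than shut.
Start: joints at [1.129, 0.286, 1.577, -0, 1.279, -0.15], TCP at [194.145, 646.462, 195.025] pointing down, gripper open.
Joint ranges: [-2.77, 2.77], [-0.9, 2.22], [0.21, 2.48], [-1.53, 4.67], [0.24, 2.81], [-2.84, 2.84]. Speed limits (rad/s): [2.79, 2.79, 3.14, 3.14, 3.14, 3.14].

### API

Orientations are given as a unit quaternion [x, y, z, w].
In Python, from workcell import arm gives the robot as it stands.
- The arm moves only by the tool arm_command, never from a script. Its argument "plan" is text: rows parted by semicolons, each of 5 numbers parted by spaces: the shift along the tool's x, y, z in cm, then the turn about the tool's z in degrees, then the finger opening in cm, from 0 to 8.54. A call has 1 to 20 rows; each row shifts and turns the commanded pose from where the row before left it, along the tool's axes as they then stand; what a row does not reach is not made up. A row lasts 1/12 s, in which the tool goes at most 41.7 mm and 7.16 degrees, less where a joint would pass 70% of its speed; a pose out of reach is approached as far as the arm can. A call with a gripper value outside its range is refused whole. The fingers move at their own pace and stop on an object; "grip_force" is the grip in N (left out, the last holds). Time passes only in rows, so rows that do not move let the fingers close. It gives the time, the measured TCP pose, the force, the opening and the grip force at its end, in the units of the state.
- arm.get_obs(): the state, without advancing time (a new reading comes with each control period).
- arm.read_camera(name): name is "scene" or "top" or "wrist"; returns the picture (400x640x3 uint8, red, green, blue); there is no depth.
- arm.camera_params(name): a dict with "camera_matrix" (3x3 intrinsics, pixels), "k1" (the pictures are not rectified: a ray, as slopes to the right and down, at radius r is drawn at 1 + k1 r^2 times it, then the intrinsics apply), "rvec" (rotation vector, rad) and "tvec" (3), from world to camera coordinates, as OpenCV has them. Camera axes: x right, y down, z forward; pixel columns grow to the right and rows downward; lengths in mm; the calibration is good to about 2 mm. A picture is of the moment at which its call begins: read the wrist's pose just before it. camera_params takes no time and is no camera call; for the wrist camera it gives the pose at the moment of the call.
- arm.hand_in(): hands the job in; it is judged then, once.
The state is a dict: "clock": time; "joints": joint angles; "joint_velocities": joint speeds; "tau": joint torques, N m; "eef_pos": TCP position; "ee_rot": TCP orientation; "contact_force": force on the tool from outside, world axes, zero at the start; "wrist_torque": the same for the moment, N m; "opening": opening from 0.0 (shut) to 1.0 (fully open); "grasp_force": force on a finger pad.
Only numpy, scipy, OpenCV 4.12 (cv2) and the standard library are available. Lean on these libraries where they do the work, as an engineer would, in place of code of your own. Each camera call takes 0.05 s, during which the arm holds its last target. There are 200 camera calls.

### The job

Pull the clear dry-storage cabinet's door open by its handle and swing it wide, at least square to the cabinet's front. Find out by lifting which of the two identical slide boxes is the loaded (heavier) one and set it upright on the cabinet's floor, lengthwise (its long side running front to back) and completely inside, about 1 cm or more clear of the doorway. The empty box stays upright on the bench, the door stays open, and everything else is left where it is.

Things in the scene. Friction and masses are not known exactly. Their poses are not given: they have to be found in the camera images.
- cabinet: clear cabinet, white trim, fixed, 280 mm deep (x), 260 wide (y), 347 high; origin: centre of underside, open front to its -x (the robot). Doorway plane x = -140 mm; inside: floor at z = 25, y -120 to 120, back at x = 130, roof's underside z = 335. The roof juts out to x = -175, 22 mm past the closed door's outer face, so handle and chamber need a tool tilted forwards.
- door (a joint): door angle: 0 closed, grows as the free (right, -y) edge swings out towards the robot, 1.57 square to the front, stop at 1.9. Upright hinge at the cabinet's left (+y) front edge. It stays where it is left; no latch. Panel 250 mm wide, 302 high, 12 thick, from 30 to 332 mm above the bench.
- door_handle (a point): middle of the door's handle grip, an upright round steel bar, 12 mm diameter, 100 mm long, its axis 42 mm off the door's outer face and 220 mm from the hinge (30 mm from the free edge), 190 mm above the bench. x axis: into the door, turns with it; z up.
- door_hinge (a point): point on the door's upright hinge axis, in the middle of the panel's thickness and height, 181 mm above the bench; the panel runs from here along this point's -y.
- box_p: slide box, closed, plain blue plastic, 100 mm long (x) x 56 wide (y) x 80 high; origin: centre of its underside. At the start on the bench to the right of the cabinet, the box nearer to it. The two boxes look the same; one is loaded (0.41 to 0.55 kg in all), the other empty (0.13 kg); which is which changes from run to run and shows only in the weight.
- box_q: slide box, closed, plain blue plastic, 100 mm long (x) x 56 wide (y) x 80 high; origin: centre of its underside. At the start on the bench to the right, the box farther from the cabinet. The two boxes look the same; one is loaded (0.41 to 0.55 kg in all), the other empty (0.13 kg); which is which changes from run to run and shows only in the weight.
- bottle: bystander: brown bottle, 62 mm diameter, 170 mm high, behind the two boxes; origin: centre of its underside
- jar: bystander: white jar, 70 mm diameter, 90 mm high, right of the bottle; origin: centre of its underside
- dishes: bystander: two stacked clear dishes, 90 mm diameter, 31 mm high in all, on the robot's side of the boxes; origin: centre of its underside
- tip_box: bystander: pipette tip box, 120 x 85 x 63 mm, left of the cabinet, nearer the robot than the beaker; origin: centre of its underside
- beaker: bystander: glass beaker, 72 mm diameter, 100 mm high, left of the cabinet; origin: centre of its underside
- mug: bystander: white mug, 80 mm diameter, 90 mm high, left of the beaker; origin: centre of its underside

How it is judged (in metres and radians):
On the way, in this order (a step that is already met when the one before it is completed fails the run):
1. the door is pulled ajar (past 0.3 rad) with the fingers at its handle (value of joint door above 0.3 rad and distance between the grasp point and door_handle below 0.06 m).
2. the door is swung wide open (past 1.45 rad) (value of joint door above 1.45 rad), for 0.2 s.
At the end, for the whole second after the job is handed in: Door open past 1.4 rad; the loaded box (over 2.8 N on the cabinet floor) stands there, upright within 0.1 rad, long axis within 0.35 rad of the cabinet's depth, its centre 55 mm or more behind the doorway plane; the empty box upright on the bench; both at rest (value of joint door above 1.4 rad and ((x of box_p in the frame of cabinet between -0.085 and 0.13 m and y of box_p in the frame of cabinet between -0.12 and 0.12 m and z of box_p in the frame of cabinet between 0.018 and 0.032 m and angle between each of box_p, box_q's own z axis and vertical below 0.1 rad and angle between the x axis of box_p and the x axis of cabinet, either way round below 0.35 rad and contact force between box_p and cabinet above 2.8 N and linear speed of each of box_p, box_q below 0.02 m/s and height (world z) of box_q between -0.008 and 0.008 m) or (x of box_q in the frame of cabinet between -0.085 and 0.13 m and y of box_q in the frame of cabinet between -0.12 and 0.12 m and z of box_q in the frame of cabinet between 0.018 and 0.032 m and angle between each of box_q, box_p's own z axis and vertical below 0.1 rad and angle between the x axis of box_q and the x axis of cabinet, either way round below 0.35 rad and contact force between box_q and cabinet above 2.8 N and linear speed of each of box_q, box_p below 0.02 m/s and height (world z) of box_p between -0.008 and 0.008 m))); the robot touches nothing.
It fails at once if a bystander (bottle, jar, dishes, tip box, beaker, mug) is shifted by more than 30 mm (distance of any of bottle, jar, dishes, tip_box, beaker, mug from where it was at the start of the episode above 0.03 m).
It also fails if it takes over 72 s, if anything falls off the work surface, if the arm or the gripper's body presses on something with over 40 N, if the wrist force passes 120 N, or if a joint passes its speed limit or range.

## Working session

There is one attempt and no reset: what is moved stays moved. The work goes in short steps, Python scripts to look and compute and a tool call to move; the robot and the scene stay as the last step left them, time stands still between calls to the robot, and variables do not carry over. Pictures are saved under pics/ and viewed, at most 10 in all, crops included, and the job is handed in when it is done.

Besides the shell and the picture viewer there is one more tool, called after ">>>" as a command line: name --argument value ..., lists and objects as JSON in quotes. arm_command: Moves the arm, as the interface text tells. Its arguments: {"type":"object","properties":{"plan":{"type":"string"},"grip_force":{"type":"number"}},"required":["plan"]}

```bash
mkdir -p pics; cat > h.py <<'E'
from workcell import arm
import numpy as np, cv2
from scipy.spatial.transform import Rotation as R
def snap(n,f):
    p=arm.camera_params(n); im=arm.read_camera(n); cv2.imwrite('pics/'+f,im[:,:,::-1]); np.savez('pics/'+f+'.npz',im=im,K=p['camera_matrix'],k1=p['k1'],rv=p['rvec'],tv=p['tvec']); return im
def ray(d,uv):
    uv=np.array(uv,float).reshape(-1,2); K=np.array(d['K']); q=np.c_[(uv[:,0]-K[0,2])/K[0,0],(uv[:,1]-K[1,2])/K[1,1]]
    s=q.copy()
    for _ in range(30): s=q/(1+float(d['k1'])*(s**2).sum(1,keepdims=True))
    M=R.from_rotvec(np.ravel(d['rv'])).as_matrix(); return -M.T@np.ravel(d['tv']), np.c_[s,np.ones(len(s))]@M
def plane(d,uv,z):
    c,v=ray(d,uv); return c+v*((z-c[2])/v[:,2])[:,None]
def proj(d,P):
    M=R.from_rotvec(np.ravel(d['rv'])).as_matrix(); X=np.array(P,float).reshape(-1,3)@M.T+np.ravel(d['tv']); s=X[:,:2]/X[:,2:]
    s=s*(1+float(d['k1'])*(s**2).sum(1,keepdims=True)); K=np.array(d['K']); return np.c_[s[:,0]*K[0,0]+K[0,2],s[:,1]*K[1,1]+K[1,2]]
E
python3 - <<'E'
from h import *
for n in('scene','top'):
    snap(n,n+'0.png'); d=np.load(f'pics/{n}0.png.npz'); c,v=ray(d,[320,200]); print(n,c.round(),v.round(2),d['K'].round().tolist(),d['k1'])
o=arm.get_obs(); print({k:np.round(o[k],3).tolist() for k in o})
E
```

```text
scene [ 321. -191. 1156.] [[ 0.23  0.21 -0.95]] [[373.0, 0.0, 325.0], [0.0, 373.0, 203.0], [0.0, 0.0, 1.0]] -0.005877915663282247
top [ 342.   39. 1149.] [[ 0.2  -0.03 -0.98]] [[374.0, 0.0, 321.0], [0.0, 374.0, 198.0], [0.0, 0.0, 1.0]] -0.037510236605975855
{'clock': 0.1, 'joints': [1.129, 0.287, 1.578, 0.0, 1.279, -0.15], 'joint_velocities': [0.001, 0.0, -0.003, 0.001, -0.0, 0.001], 'tau': [0.0, -40.729, -29.37, -0.0, 0.003, -0.0], 'eef_pos': [193.848, 645.852, 193.784], 'ee_rot': [0.145, 0.989, -0.001, -0.0], 'contact_force': [0.299, -0.035, 0.3], 'wrist_torque': [-0.014, -0.01, 0.059], 'grasp_force': 0.0, 'opening': 0.996}
```

View pics/scene0.png

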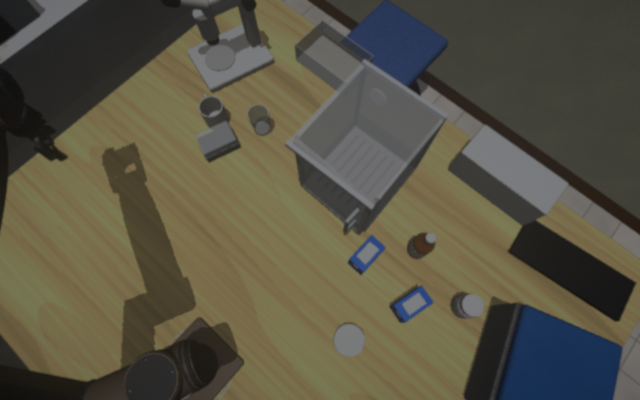

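View pics/top0.png

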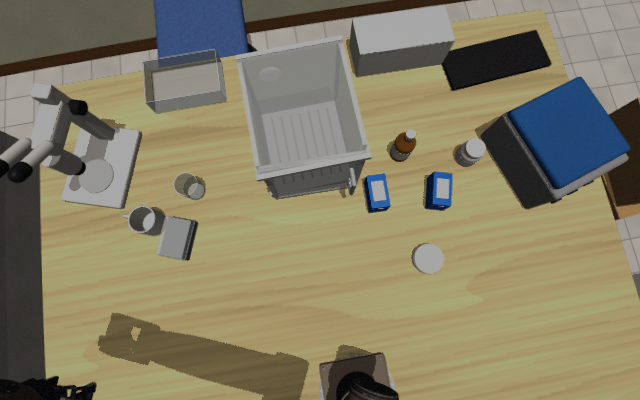

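The scene view shows the cabinet (roof corners about (290,146), (367,66), (445,118), (370,205)) and the boxes at (367,254) and (412,304). The top view shows the roof corners at about (238,54), (344,39), (368,157) and (247,176), the handle at (351,180), and the boxes at (377,193) and (440,190). Next I'll enlarge both views and measure the boxes.

```bash
python3 - <<'E'
from h import *
for n,(x,y) in dict(top=(225,25),scene=(280,60)).items():
    d=np.load(f'pics/{n}0.png.npz'); im=d['im']
    cv2.imwrite(f'pics/{n}c.png',cv2.resize(cv2.convertScaleAbs(im[y:y+180,x:x+170,::-1],alpha=1.6),None,fx=3.3,fy=3.3,interpolation=cv2.INTER_CUBIC))
    hsv=cv2.cvtColor(im,cv2.COLOR_RGB2HSV)
    m=cv2.inRange(hsv,(100,120,60),(130,255,255)); m=cv2.morphologyEx(m,cv2.MORPH_CLOSE,np.ones((3,3)))
    cs,_=cv2.findContours(m,cv2.RETR_EXTERNAL,cv2.CHAIN_APPROX_NONE)
    for c in cs:
        if 250<cv2.contourArea(c)<1500:
            # label = white patch inside the box's outline
            f=np.zeros(m.shape,np.uint8); cv2.drawContours(f,[c],-1,255,-1)
            w=cv2.inRange(hsv,(0,0,120),(180,90,255))&f
            k=max(cv2.findContours(w,cv2.RETR_EXTERNAL,cv2.CHAIN_APPROX_NONE)[0],key=cv2.contourArea)
            P=plane(d,k.reshape(-1,2),80)[:,:2].astype(np.float32)
            Q=plane(d,c.reshape(-1,2),80)[:,:2].astype(np.float32)
            print(n,'box px',cv2.boundingRect(c),'label',[np.round(a,1) for a in cv2.minAreaRect(P)],'outline',[np.round(a,1) for a in cv2.minAreaRect(Q)])
d=np.load('pics/top0.png.npz')
print(plane(d,[[238,54],[344,39],[368,157],[247,176]],347).round())
d=np.load('pics/scene0.png.npz')
print(plane(d,[[367,66],[445,118],[370,205],[290,146]],347).round())
E
```

```text
top box px (366, 174, 24, 38) label [array([ 555.1, -161. ]), array([36.3, 60.9]), np.float64(87.6)] outline [array([ 549.7, -158.6]), array([ 58. , 107.9]), np.float64(88.0)]
top box px (431, 172, 21, 35) label [array([ 529.5, -349.5]), array([36.2, 60.1]), np.float64(73.2)] outline [array([ 527.8, -345.3]), array([ 57.9, 102.1]), np.float64(74.4)]
scene box px (394, 287, 38, 34) label [array([ 529.9, -348.5]), array([37.7, 60.6]), np.float64(74.2)] outline [array([ 528.1, -346.1]), array([53.9, 99. ]), np.float64(74.2)]
scene box px (350, 236, 34, 35) label [array([ 555., -161.]), array([36.5, 61.1]), np.float64(85.7)] outline [array([ 553.2, -161.3]), array([51.6, 98.1]), np.float64(87.8)]
[[ 888.  152.  347.]
 [ 884. -106.  347.]
 [ 581. -104.  347.]
 [ 583.  169.  347.]]
[[ 874.  140.  347.]
 [ 883. -101.  347.]
 [ 586. -104.  347.]
 [ 574.  134.  347.]]
```

View pics/topc.png

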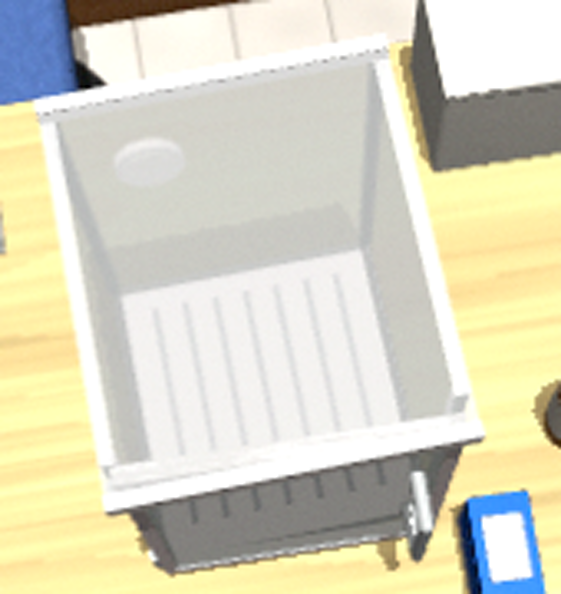

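View pics/scenec.png

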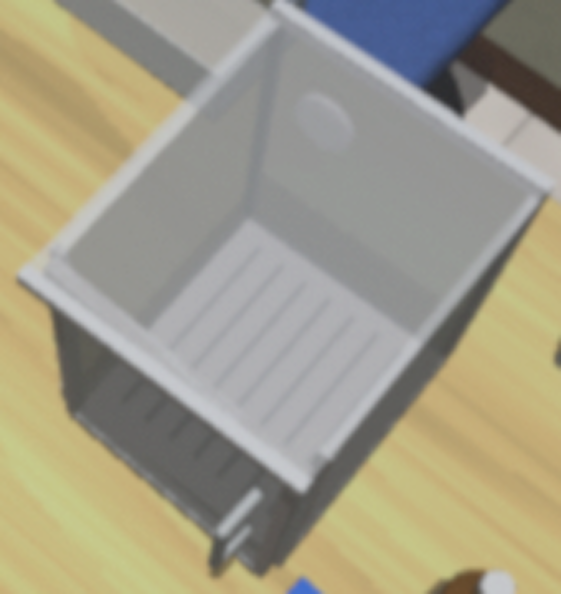

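The enlarged crops give better roof corners. In the top crop they are BL (38,107), BR (386,40), FR (482,437), FL (108,505), with the handle bar at about (418,475) to (418,555). In the scene crop they are BL (282,2), BR (550,188), FR (307,492), FL (20,272).

```bash
cat >> h.py <<'E'
E
python3 - <<'E'
from h import *
L=np.array([[140,130,347],[140,-130,347],[-175,-130,347],[-175,130,347.]])
S={'top':(np.array([[38,107],[386,40],[482,437],[108,505]])/3.3+[225,25]),'scene':(np.array([[282,2],[550,188],[307,492],[20,272]])/3.3+[280,60])}
W=[]
for n in S:
    d=np.load(f'pics/{n}0.png.npz'); p=plane(d,S[n],347); W.append(p); print(p.round().tolist(), [round(np.linalg.norm(p[i]-p[(i+1)%4])) for i in range(4)])
A=np.vstack([L,L]); B=np.vstack(W); a=A[:,:2]-A[:,:2].mean(0); b=B[:,:2]-B[:,:2].mean(0)
for idx in (slice(0,4),slice(4,8),slice(0,8)):
    a=A[idx,:2]-A[idx,:2].mean(0); b=B[idx,:2]-B[idx,:2].mean(0)
    th=np.arctan2((a[:,0]*b[:,1]-a[:,1]*b[:,0]).sum(),(a*b).sum()); c,s=np.cos(th),np.sin(th); Rm=np.array([[c,-s],[s,c]])
    t=B[idx,:2].mean(0)-Rm@A[idx,:2].mean(0); print('cab',t.round(1),th.round(3),np.degrees(th).round(1))
hl=np.array([[-153-42,130-220],[-146,130]]) ; print('handle,hinge',(hl@Rm.T+t).round(1))
T=(hl@Rm.T+t)[0]
Fl=np.c_[np.array([[-140,-120],[-140,120],[130,120],[130,-120]])@Rm.T+t,[25]*4]
for n,o in (('top',(225,25)),('scene',(280,60))):
    d=np.load(f'pics/{n}0.png.npz'); print(n,'bar top/bot crop px',((proj(d,[[*T,240],[*T,140]])-o)*3.3).round().tolist(),'floor',((proj(d,Fl)-o)*3.3).round().tolist())
E
```

```text
[[880.0, 157.0, 347.0], [890.0, -102.0, 347.0], [579.0, -111.0, 347.0], [575.0, 146.0, 347.0]] [259, 311, 257, 305]
[[884.0, 154.0, 347.0], [888.0, -102.0, 347.0], [583.0, -115.0, 347.0], [575.0, 147.0, 347.0]] [256, 306, 262, 309]
cab [748.2  23.1] 0.03 1.7
cab [749.9  21.4] 0.029 1.6
cab [749.   22.2] 0.029 1.7
handle,hinge [[556.7 -73.4]
 [599.3 147.9]]
top bar top/bot crop px [[422.0, 516.0], [412.0, 545.0]] floor [[422.0, 510.0], [171.0, 560.0], [123.0, 296.0], [363.0, 250.0]]
scene bar top/bot crop px [[226.0, 522.0], [218.0, 554.0]] floor [[271.0, 560.0], [78.0, 408.0], [248.0, 220.0], [437.0, 357.0]]
```

>>> arm_command --plan "0 0 -4 -6 8.5;0 0 -4 -6 8.5;0 0 -4 -6.4 8.5;-1.8 -3.6 -0.8 0 8.5;-1.8 -3.6 -0.8 0 8.5;-1.8 -3.6 -0.8 0 8.5;-1.8 -3.6 -0.8 0 8.5;-1.8 -3.6 -0.8 0 8.5;-1.8 -3.6 -0.8 0 8.5;-1.8 -3.6 -0.8 0 8.5;-1.8 -3.6 -0.8 0 8.5;-1.8 -3.6 -0.8 0 8.5;-1.8 -3.6 -0.8 0 8.5;-1.8 -3.6 -0.8 0 8.5;-1.8 -3.6 -0.8 0 8.5;-1.8 -3.6 -0.8 0 8.5;-1.8 -3.6 -0.8 0 8.5;-1.8 -3.6 -0.8 0 8.5;-1.8 -3.6 -0.8 0 8.5" --grip_force 40

```text
clock: 1.68
eef_pos: [499.2, 77.2, 443.0]
ee_rot: [-0.015, 1.0, 0.0, -0.0]
contact_force: [0.4, 1.1, -0.2]
opening: 0.999
grasp_force: 0.0
```

>>> arm_command --plan "0 -1 -4 0 8.5;0 -1 -4 0 8.5;0 -1 -4 0 8.5;0 -1 -4 0 8.5;0 -1 -4 0 8.5;0 -1 -4 0 8.5;0 -1 -4 0 8.5;0 -1 -4 0 8.5;0 0 -4 0 8.5;0 0 -4 0 8.5;0 0 -4 0 8.5;0 0 -4 0 8.5"

```text
clock: 2.68
eef_pos: [484.8, -3.4, 843.2]
ee_rot: [-0.014, 1.0, 0.002, -0.002]
contact_force: [3.9, -0.5, -2.6]
opening: 0.99
grasp_force: 0.0
```

```bash
python3 - <<'E'
from h import *
o=arm.get_obs(); print({k:np.round(o[k],3).tolist() for k in ('clock','joints','eef_pos','ee_rot')}); print(R.from_quat(o['ee_rot']).as_matrix().round(2))
print([a for a in dir(arm) if a[0]!='_'])
E
```

```text
{'clock': 2.683, 'joints': [-0.219, 0.346, 0.222, 0.007, 2.578, -1.812], 'eef_pos': [484.847, -3.397, 843.21], 'ee_rot': [-0.014, 1.0, 0.002, -0.002]}
[[-1.   -0.03 -0.  ]
 [-0.03  1.    0.  ]
 [ 0.    0.   -1.  ]]
['PlanningError', 'camera_params', 'get_obs', 'hand_in', 'read_camera']
```

>>> arm_command --plan "0 0 -4 0 8.5;0 0 -4 0 8.5;0 0 -4 0 8.5;0 0 -4 0 8.5;0 0 -4 0 8.5;0 0 -4 0 8.5"

```text
clock: 3.18
eef_pos: [382.2, -0.2, 903.5]
ee_rot: [-0.015, 0.999, -0.001, 0.042]
contact_force: [-0.1, 0.1, -1.1]
opening: 0.992
grasp_force: 0.0
```

```bash
python3 - <<'E'
from h import *
o=arm.get_obs(); print({k:np.round(o[k],3).tolist() for k in ('clock','joints','eef_pos','ee_rot')}); print(R.from_quat(o['ee_rot']).as_matrix().round(2))
E
```

```text
{'clock': 3.183, 'joints': [-0.285, 0.209, 0.21, 0.046, 2.642, -1.844], 'eef_pos': [382.22, -0.206, 903.503], 'ee_rot': [-0.015, 0.999, -0.001, 0.042]}
[[-1.   -0.03  0.08]
 [-0.03  1.   -0.  ]
 [-0.08 -0.   -1.  ]]
```

>>> arm_command --plan "0 0 2 0 8.5;0 0 2 0 8.5;0 0 2 0 8.5;0 0 2 0 8.5"

```text
clock: 3.52
eef_pos: [389.9, -0.6, 825.8]
ee_rot: [-0.015, 0.999, -0.001, 0.042]
contact_force: [0.4, 0.2, 1.0]
opening: 0.995
grasp_force: 0.0
```

```bash
cat > st.py <<'E'
from h import *
o=arm.get_obs(); print({k:np.round(o[k],3).tolist() for k in ('clock','joints','eef_pos','contact_force','grasp_force','opening')}); print(R.from_quat(o['ee_rot']).as_matrix().round(3))
E
python3 st.py
```

```text
{'clock': 3.517, 'joints': [-0.28, -0.066, 0.757, 0.031, 2.369, -1.857], 'eef_pos': [389.878, -0.626, 825.77], 'contact_force': [0.377, 0.24, 0.956], 'grasp_force': 0.0, 'opening': 0.995}
[[-0.996 -0.029  0.084]
 [-0.029  1.    -0.002]
 [-0.084 -0.004 -0.996]]
```

>>> arm_command --plan "-3 0 2.75 0 8.5;-3 0 2.75 0 8.5;-3 0 2.75 0 8.5;-3 0 2.75 0 8.5;-3 0 2.75 0 8.5;-3 0 2.75 0 8.5;-3 0 2.75 0 8.5;-3 0 2.75 0 8.5;-3 0 2.75 0 8.5;-3 0 2.75 0 8.5;-4 0 0.5 0 8.5;-4 0 0.5 0 8.5;-4 0 0.5 0 8.5;-4 0 0.5 0 8.5"

```text
clock: 4.68
eef_pos: [840.5, 10.9, 557.5]
ee_rot: [-0.014, 0.999, -0.0, 0.044]
contact_force: [-30.0, -4.5, 28.3]
opening: 0.992
grasp_force: 0.0
```

```bash
python3 st.py
```

```text
{'clock': 4.683, 'joints': [-0.111, 0.793, 0.209, 0.011, 2.052, -1.705], 'eef_pos': [840.472, 10.926, 557.544], 'contact_force': [-29.958, -4.478, 28.28], 'grasp_force': 0.0, 'opening': 0.992}
[[-0.996 -0.029  0.088]
 [-0.029  1.     0.   ]
 [-0.088 -0.002 -0.996]]
```

>>> arm_command --plan "-2 0 0 0 8.5;-2 0 -0.5 0 8.5;-2 0 -0.5 0 8.5;-2 0 -0.5 0 8.5;-2 0 -0.5 0 8.5;-2 0 -0.5 0 8.5"

```text
clock: 5.18
eef_pos: [874.0, 13.9, 539.8]
ee_rot: [-0.015, 0.997, -0.001, 0.078]
contact_force: [0.6, 0.5, -0.4]
opening: 0.992
grasp_force: 0.0
```

```bash
python3 st.py
```

```text
{'clock': 5.183, 'joints': [-0.105, 0.817, 0.21, 0.018, 1.959, -1.697], 'eef_pos': [874.048, 13.925, 539.775], 'contact_force': [0.565, 0.525, -0.392], 'grasp_force': 0.0, 'opening': 0.992}
[[-0.987 -0.029  0.155]
 [-0.03   1.     0.   ]
 [-0.155 -0.004 -0.988]]
```

>>> arm_command --plan "-3.8 0 -1.2 0 8.5;-3.8 0 -1.2 0 8.5;-3.8 0 -1.2 0 8.5;-3.8 0 -1.2 0 8.5;-3.8 0 -1.2 0 8.5;-3.8 0 -1 0 8.5;-3.8 0 -1 0 8.5;-3.8 0 -1 0 8.5;-3.8 0 -1 0 8.5;-3.8 0 -1 0 8.5"

```text
clock: 6.02
eef_pos: [940.5, 19.2, 540.9]
ee_rot: [-0.015, 0.984, -0.0, 0.18]
contact_force: [-0.4, -0.7, -0.4]
opening: 0.997
grasp_force: 0.0
```

```bash
python3 st.py
```

```text
{'clock': 6.017, 'joints': [-0.099, 0.834, 0.21, 0.04, 1.737, -1.686], 'eef_pos': [940.465, 19.2, 540.946], 'contact_force': [-0.362, -0.698, -0.422], 'grasp_force': 0.0, 'opening': 0.997}
[[-0.935 -0.029  0.354]
 [-0.029  1.     0.005]
 [-0.354 -0.006 -0.935]]
```

>>> arm_command --plan "-4 0 -0.6 0 8.5;-4 0 -0.6 0 8.5;-4 0 -0.6 0 8.5;-4 0 -0.6 0 8.5;-4 0 -0.6 0 8.5;-4 0 -0.4 0 8.5;-4 0 -0.4 0 8.5;-4 0 -0.4 0 8.5;-4 0 -0.4 0 8.5;-4 0 -0.4 0 8.5"

```text
clock: 6.85
eef_pos: [995.3, 23.6, 572.7]
ee_rot: [-0.014, 0.957, 0.0, 0.289]
contact_force: [-0.0, 0.8, -0.4]
opening: 0.996
grasp_force: 0.0
```

```bash
python3 st.py; python3 - <<'E'
import numpy as np
from scipy.optimize import least_squares
# joints j1,j2,j3,pitch-sum, x,y,z
from h import *
o=arm.get_obs(); j=o['joints'];e=o['eef_pos']
S=[([1.129,.287,1.578,0,1.279],(193.8,645.9,193.8)),([-.285,.209,.21,.046,2.642],(382.2,-.2,903.5)),([-.105,.817,.21,.018,1.959],(874,13.9,539.8)),([-.099,.834,.21,.04,1.737],(940.5,19.2,540.9)),(j[:5],e)]
def f(p):
    L1,L2,T,H,a,b=p;out=[]
    for q,P in S:
        t=np.pi-q[1]-q[2]-q[4]
        r=L1*np.sin(q[1])+L2*np.sin(q[1]+q[2])+T*np.sin(t)+a
        out+=[r-np.sqrt(max(P[0]**2+P[1]**2-b*b,0)),H+L1*np.cos(q[1])+L2*np.cos(q[1]+q[2])-T*np.cos(t)-P[2]]
    return np.r_[out,(a)/5]
r=least_squares(f,[540,540,250,150,0,100]);print(r.x.round(1),r.fun.round(1))
E
```

```text
{'clock': 6.85, 'joints': [-0.096, 0.831, 0.21, 0.062, 1.518, -1.681], 'eef_pos': [995.303, 23.569, 572.684], 'contact_force': [-0.039, 0.803, -0.358], 'grasp_force': 0.0, 'opening': 0.996}
[[-0.833 -0.028  0.553]
 [-0.027  1.     0.009]
 [-0.553 -0.007 -0.833]]
[468.7 578.1 305.4 220.1 -37.6 206.9] [ 5.7  2.8 -2.  -1.2 -3.1 -1.5 -0.7 -0.9  1.6  0.8 -7.5]
```

>>> arm_command --plan "1.5 0 -0.5 0 8.5;3.85 -0.55 -0.7 0 8.5;3.85 -0.55 -0.7 0 8.5;3.85 -0.55 -0.7 0 8.5;3.85 -0.55 -0.7 0 8.5;3.85 -0.55 -0.7 0 8.5;3.85 -0.55 -0.7 0 8.5;3.85 -0.55 -0.7 0 8.5;3.85 -0.55 -0.7 0 8.5;3.85 -0.55 -0.7 0 8.5;3.85 -0.55 -0.7 0 8.5;3.85 -0.55 -0.7 0 8.5;3.85 -0.55 -0.7 0 8.5;3.85 -0.55 -0.7 0 8.5;3.85 -0.55 -0.7 0 8.5;2 -0.5 -0.7 0 8.5;0 0 0 0 8.5"

```text
clock: 8.27
eef_pos: [475.5, -73.1, 358.4]
ee_rot: [-0.014, 0.957, -0.001, 0.289]
contact_force: [-0.1, -0.1, 0.4]
opening: 0.999
grasp_force: 0.0
```

```bash
cat >> st.py <<'E'
import sys
M=R.from_quat(o['ee_rot']).as_matrix()
if len(sys.argv)>3:
    print('tool delta cm',(M.T@(np.array(list(map(float,sys.argv[1:4])))-o['eef_pos'])/10).round(2),'grasp pt',(o['eef_pos']-19*M[:,2]).round(1))
E
python3 st.py 567.5 -73 180; python3 - <<'E'
from h import *
im=snap('wrist','w1.png'); d=np.load('pics/w1.png.npz'); print(proj(d,[[556.7,-73.4,240],[556.7,-73.4,140]]).round())
E
```

```text
{'clock': 8.267, 'joints': [-0.545, -0.634, 2.17, 0.331, 1.115, -2.216], 'eef_pos': [475.536, -73.114, 358.445], 'contact_force': [-0.066, -0.119, 0.41], 'grasp_force': 0.0, 'opening': 0.999}
[[-0.833 -0.025  0.553]
 [-0.027  1.     0.006]
 [-0.553 -0.01  -0.833]]
tool delta cm [ 2.2  -0.04 19.95] grasp pt [465.  -73.2 374.3]
[[315. 175.]
 [316. 113.]]
```

View pics/w1.png

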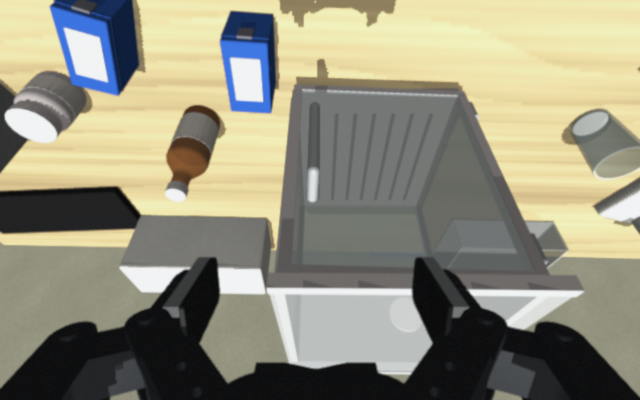

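The wrist view shows the handle bar upright at about column 314 (rows 103–168) with its lit upper post below it, within 2 px of the predicted column. I'll grasp it.

>>> arm_command --plan "1.1 0 2 0 8.5;1.1 -0.1 3 0 8.5;0 -0.1 3.5 0 8.5;0 0 3.5 0 8.5;0 0 3 0 8.5;0 0 2.5 0 8.5;0 0 1.5 0 8.5;0 0 1 0 8.5;0 0 0 0 5;0 0 0 0 0;0 0 0 0 0;0 0 0 0 0;0 0 0 0 0;0 0 0 0 0;0 0 0 0 0;0 0 0 0 0" --grip_force 40

```text
clock: 9.65
eef_pos: [570.1, -74.6, 180.1]
ee_rot: [-0.014, 0.957, -0.001, 0.289]
contact_force: [-1.4, -5.6, 1.7]
opening: 0.121
grasp_force: 39.7
```

```bash
python3 st.py 567.5 -73 180
```

```text
{'clock': 9.65, 'joints': [-0.426, -0.245, 2.236, 0.397, 0.649, -2.283], 'eef_pos': [570.081, -74.583, 180.111], 'contact_force': [-1.411, -5.611, 1.739], 'grasp_force': 39.706, 'opening': 0.121}
[[-0.833 -0.026  0.553]
 [-0.028  1.     0.006]
 [-0.553 -0.011 -0.833]]
tool delta cm [ 0.22  0.17 -0.13] grasp pt [559.6 -74.7 195.9]
```

>>> arm_command --plan "0.3 0.05 -0.2 0 0;0.6 0.15 -0.4 0 0;0.6 0.2 -0.4 0 0;0.6 0.22 -0.4 0 0;0.6 0.25 -0.4 0 0;0.6 0.28 -0.4 0 0;0.6 0.32 -0.4 0 0;0.6 0.36 -0.4 0 0;0.6 0.4 -0.4 0 0;0.6 0.4 -0.4 0 0;0.6 0.43 -0.4 0 0;0.6 0.45 -0.4 0 0;0.5 0.4 -0.3 0 0;0 0 0 0 0" --grip_force 60

```text
clock: 10.82
eef_pos: [479.8, -32.6, 179.9]
ee_rot: [-0.014, 0.957, 0.004, 0.29]
contact_force: [10.6, 12.8, 2.1]
opening: 0.11
grasp_force: 58.5
```

```bash
python3 st.py 480 -38 180
```

```text
{'clock': 10.817, 'joints': [-0.433, -0.541, 2.437, 0.374, 0.744, -2.245], 'eef_pos': [479.834, -32.559, 179.864], 'contact_force': [10.642, 12.829, 2.132], 'grasp_force': 58.451, 'opening': 0.11}
[[-0.832 -0.03   0.554]
 [-0.025  1.     0.017]
 [-0.554  0.    -0.832]]
tool delta cm [-0.01 -0.54 -0.01] grasp pt [469.3 -32.9 195.7]
```

>>> arm_command --plan "0 0 0 0 4;0 0 0 0 4;0 0 0 0 4;0 0 0 0 4;0 0 -1 0 4;0 0 -3 0 4;0 0 -3 0 4;0 0 -3 0 4;0 -2 0 0 4;0 -4 0 0 6;0 -4 0 0 8.5;0 -3.2 0 0 8.5;0 0 0 0 8.5"

```text
clock: 11.9
eef_pos: [427.4, -174.6, 262.4]
ee_rot: [-0.011, 0.958, -0.001, 0.286]
contact_force: [-0.8, 1.6, 0.6]
opening: 0.992
grasp_force: 0.0
```

```bash
python3 st.py 516 -165 270; python3 - <<'E'
from h import *
im=snap('top','t2.png'); cv2.imwrite('pics/t2c.png',cv2.resize(cv2.convertScaleAbs(im[100:300,220:460,::-1],alpha=1.5),None,fx=3,fy=3))
d=np.load('pics/t2.png.npz')
for th in (25,30):
    a=np.radians(-88.3-th); print(th,((proj(d,[[599+250*np.cos(a),148+250*np.sin(a),z] for z in(332,30)])-[220,100])*3).round().tolist())
E
```

```text
{'clock': 11.9, 'joints': [-0.894, -0.62, 2.33, 0.504, 1.101, -2.644], 'eef_pos': [427.381, -174.552, 262.356], 'contact_force': [-0.797, 1.575, 0.627], 'grasp_force': 0.0, 'opening': 0.992}
[[-0.836 -0.02   0.549]
 [-0.021  1.     0.005]
 [-0.549 -0.008 -0.836]]
tool delta cm [-7.85  0.77  4.23] grasp pt [ 417.  -174.6  278.2]
25 [[433.0, 284.0], [401.0, 347.0]]
30 [[425.0, 312.0], [395.0, 368.0]]
```

View pics/t2c.png

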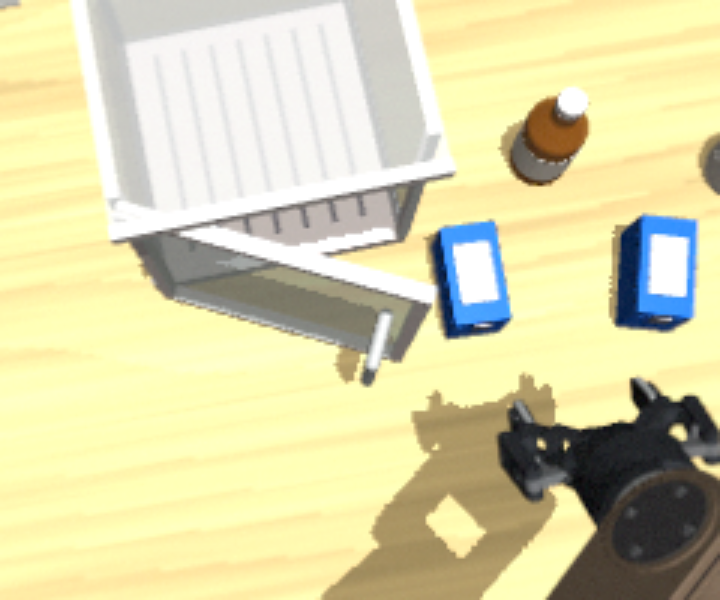

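The crop shows the door ajar by about 26° (free edge top at (432,293) in the crop), as predicted, with the gripper free and to its right.

>>> arm_command --plan "-2 0.2 1.1 0 8.5;-3 0.3 1.6 0 8.5;-2.85 0.3 1.55 0 8.5;0 1.5 0 0 8.5;0 1 0 0 8.5;0.75 0.55 -0.5 0 8.5;0.75 0.55 -0.5 0 8.5;0.75 0.55 -0.5 0 8.5;0.75 0.55 -0.5 0 8.5;0.75 0.55 -0.5 0 8.5;0.75 0.55 -0.5 0 8.5;0.67 0.75 -0.44 0 8.5;0.67 0.75 -0.44 0 8.5;0.67 0.75 -0.44 0 8.5;0.67 0.75 -0.44 0 8.5;0 0 0 0 8.5"

```text
clock: 13.28
eef_pos: [427.4, -71.2, 269.6]
ee_rot: [-0.016, 0.958, 0.001, 0.287]
contact_force: [0.1, -0.4, -0.8]
opening: 0.994
grasp_force: 0.0
```

```bash
python3 st.py 404 -40 270; python3 - <<'E'
from h import *
im=snap('top','t3.png'); cv2.imwrite('pics/t3c.png',cv2.resize(cv2.convertScaleAbs(im[100:300,220:460,::-1],alpha=1.5),None,fx=3,fy=3))
E
```

```text
{'clock': 13.283, 'joints': [-0.637, -0.773, 2.394, 0.392, 1.073, -2.35], 'eef_pos': [427.387, -71.225, 269.604], 'contact_force': [0.15, -0.41, -0.762], 'grasp_force': 0.0, 'opening': 0.994}
[[-0.835 -0.031  0.55 ]
 [-0.029  1.     0.011]
 [-0.55  -0.007 -0.835]]
tool delta cm [ 1.84  3.19 -1.29] grasp pt [416.9 -71.4 285.5]
```

View pics/t3c.png

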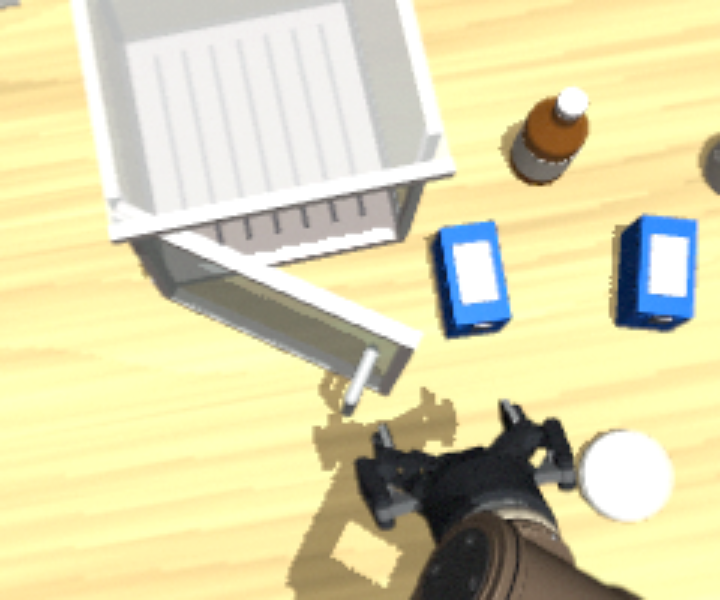

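Pushed by the edge, the door reached about 35° (edge top at (415,340)). Then the finger slipped off onto the robot's side. I'll go round again with the finger set deeper past the edge.

>>> arm_command --plan "0 -3.5 0 0 8.5;0 -4 0 0 8.5;-2.7 0 1.8 0 8.5;-2.9 0 1.9 0 8.5;0 1.6 0 0 8.5;0 1.6 0 0 8.5;0.7 0.75 -0.46 0 8.5;0.7 0.75 -0.46 0 8.5;0.7 0.8 -0.46 0 8.5;0.7 0.8 -0.46 0 8.5;0.6 0.85 -0.4 0 8.5;0.6 0.85 -0.4 0 8.5;0.6 0.85 -0.4 0 8.5;0.6 0.85 -0.4 0 8.5;0 0 0 0 8.5"

```text
clock: 14.58
eef_pos: [432.2, -50.1, 269.9]
ee_rot: [-0.015, 0.958, 0.001, 0.287]
contact_force: [0.0, -1.1, 0.8]
opening: 0.997
grasp_force: 0.0
```

```bash
python3 st.py 404 -18 270; python3 - <<'E'
from h import *
im=snap('top','t4.png'); cv2.imwrite('pics/t4c.png',cv2.resize(cv2.convertScaleAbs(im[100:300,220:460,::-1],alpha=1.5),None,fx=3,fy=3))
E
```

```text
{'clock': 14.583, 'joints': [-0.559, -0.774, 2.394, 0.355, 1.045, -2.266], 'eef_pos': [432.174, -50.086, 269.87], 'contact_force': [0.002, -1.109, 0.789], 'grasp_force': 0.0, 'opening': 0.997}
[[-0.834 -0.029  0.55 ]
 [-0.029  1.     0.01 ]
 [-0.551 -0.007 -0.835]]
tool delta cm [ 2.25  3.29 -1.53] grasp pt [421.7 -50.3 285.7]
```

View pics/t4c.png

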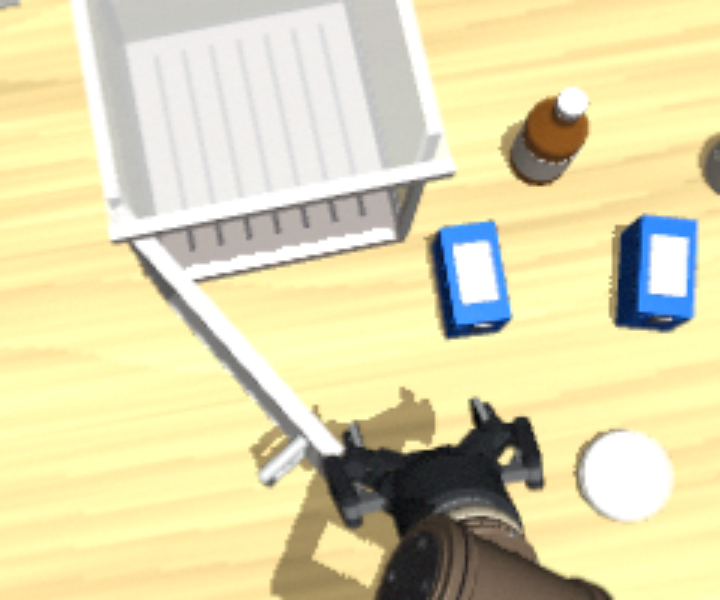

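The door is now at about 57°, with the left finger against its inner side near (340,470). I'll keep pushing left.

>>> arm_command --plan "0.3 1 -0.2 0 8.5;0.3 1.1 -0.2 0 8.5;0.3 1.2 -0.2 0 8.5;0.3 1.2 -0.2 0 8.5;0 1.2 0 0 8.5;0 1.2 0 0 8.5;0 1.2 0 0 8.5;0 1.2 0 0 8.5;0 1.2 0 0 8.5;0 1.2 0 0 8.5;0 1.2 0 0 8.5;0 1.2 0 0 8.5;0 0.8 0 0 8.5;0 0 0 0 8.5"

```text
clock: 15.8
eef_pos: [414.3, 98.8, 268.8]
ee_rot: [-0.016, 0.958, 0.001, 0.287]
contact_force: [-0.2, 0.1, 0.1]
opening: 0.997
grasp_force: 0.0
```

```bash
python3 st.py 425 100 270; python3 - <<'E'
from h import *
snap('scene','s5.png'); im=snap('top','t5.png'); d=np.load('pics/t5.png.npz')
# white door-top edge: bright low-sat pixels left-front of cabinet, cast at z=332
hsv=cv2.cvtColor(im,cv2.COLOR_RGB2HSV); m=cv2.inRange(hsv,(0,0,125),(180,40,255)); m[:185]=0; m[:,:200]=0; m[:,340:]=0
n,l,s,c=cv2.connectedComponentsWithStats(m)
for i in range(1,n):
    if s[i,4]>40:
        P=plane(d,np.argwhere(l==i)[:,::-1],332)[:,:2].astype(np.float32); print(s[i].tolist(),[np.round(q,2) for q in cv2.minAreaRect(P)])
E
```

```text
{'clock': 15.8, 'joints': [-0.021, -0.794, 2.405, 0.028, 0.95, -1.634], 'eef_pos': [414.253, 98.792, 268.823], 'contact_force': [-0.198, 0.085, 0.127], 'grasp_force': 0.0, 'opening': 0.997}
[[-0.835 -0.031  0.55 ]
 [-0.03   0.999  0.011]
 [-0.55  -0.007 -0.835]]
tool delta cm [-0.97  0.09  0.49] grasp pt [403.8  98.6 284.7]
[248, 185, 20, 88, 628] [array([466.13, 155.78]), array([ 41.18, 192.18]), np.float64(76.89)]
[276, 185, 46, 10, 187] [array([542.67,  61.51]), array([ 12.23, 102.85]), np.float64(1.8)]
```

>>> arm_command --plan "0 -2 0.5 0 8.5;0 -3.4 1.5 0 8.5;0 -3.5 1.6 0 8.5;0 -3.5 1.6 0 8.5;0 -3.5 1.6 0 8.5;0 -3.5 1.6 0 8.5;0 -3.5 1.6 0 8.5;-0.2 -3.5 2.6 0 8.5;0 0 0 0 8.5"

```text
clock: 16.65
eef_pos: [490.4, -168.8, 160.1]
ee_rot: [-0.01, 0.959, 0.003, 0.282]
contact_force: [0.0, 0.6, -2.0]
opening: 0.998
grasp_force: 0.0
```

```bash
python3 st.py 576 -161 42; python3 - <<'E'
from h import *
im=snap('top','t6.png'); d=np.load('pics/t6.png.npz')
cv2.imwrite('pics/t6c.png',cv2.resize(cv2.convertScaleAbs(im[100:300,220:460,::-1],alpha=1.5),None,fx=3,fy=3))
hsv=cv2.cvtColor(im,cv2.COLOR_RGB2HSV); m=cv2.inRange(hsv,(0,0,140),(180,45,255))
pts=[]
for r in range(190,290,6):
    c=np.flatnonzero(m[r,235:290])+235
    print(r,(c.min(),c.max(),len(c)) if len(c) else None, plane(d,[c.mean(),r],332)[0].round() if len(c) else '')
E
```

```text
{'clock': 16.65, 'joints': [-0.744, -0.341, 2.342, 0.558, 0.787, -2.664], 'eef_pos': [490.429, -168.751, 160.051], 'contact_force': [0.028, 0.589, -2.046], 'grasp_force': 0.0, 'opening': 0.998}
[[-0.84  -0.02   0.542]
 [-0.017  1.     0.011]
 [-0.542  0.001 -0.841]]
tool delta cm [-0.81  0.6  14.57] grasp pt [ 480.1 -169.   176. ]
190 (np.int64(256), np.int64(289), 21) [545. 114. 332.]
196 (np.int64(257), np.int64(262), 6) [537. 150. 332.]
202 (np.int64(257), np.int64(262), 6) [524. 152. 332.]
208 (np.int64(257), np.int64(263), 7) [510. 152. 332.]
214 (np.int64(258), np.int64(263), 6) [496. 153. 332.]
220 (np.int64(258), np.int64(264), 7) [483. 154. 332.]
226 (np.int64(259), np.int64(264), 6) [469. 155. 332.]
232 (np.int64(259), np.int64(264), 6) [456. 157. 332.]
238 (np.int64(259), np.int64(265), 7) [443. 157. 332.]
244 (np.int64(260), np.int64(265), 6) [430. 158. 332.]
250 (np.int64(260), np.int64(265), 6) [417. 160. 332.]
256 (np.int64(260), np.int64(266), 7) [404. 161. 332.]
262 (np.int64(261), np.int64(266), 6) [391. 161. 332.]
268 (np.int64(249), np.int64(267), 19) [380. 175. 332.]
274 (np.int64(261), np.int64(267), 7) [366. 164. 332.]
280 (np.int64(262), np.int64(268), 7) [353. 164. 332.]
286 None
```

The door measures about 1.68 rad, well open. Next is the descent onto the nearer box.

>>> arm_command --plan "-0.4 0.3 2 0 8.5;-0.4 0.3 3 0 8.5;0 0 3 0 8.5;0 0 3 0 8.5;0 0 2 0 8.5;0 0 1.5 0 8.5;0 0 0 0 6;0 0 0 0 4;0 0 0 0 4;0 0 0 0 4;0 0 0 0 4;0 0 0 0 4;0 0 0 0 4" --grip_force 40

```text
clock: 17.78
eef_pos: [578.6, -156.6, 52.7]
ee_rot: [-0.014, 0.957, -0.0, 0.288]
contact_force: [-1.4, 0.3, 4.6]
opening: 0.469
grasp_force: 2.3
```

```bash
python3 st.py 576 -161 42
```

```text
{'clock': 17.783, 'joints': [-0.587, 0.047, 2.242, 0.761, 0.471, -2.81], 'eef_pos': [578.576, -156.575, 52.729], 'contact_force': [-1.368, 0.273, 4.6], 'grasp_force': 2.309, 'opening': 0.469}
[[-0.833 -0.028  0.552]
 [-0.028  1.     0.008]
 [-0.552 -0.008 -0.834]]
tool delta cm [ 0.82 -0.43  0.75] grasp pt [ 568.1 -156.7   68.6]
```

```bash
python3 - <<'E'
from h import *
a=snap('top','t7.png'); w=snap('wrist','w7.png'); s=snap('scene','s7.png')
u=lambda i:cv2.convertScaleAbs(i[:,:,::-1],alpha=1.4)
top=np.hstack([cv2.resize(u(a)[120:270,290:490],(400,300)),cv2.resize(u(s)[190:340,300:500],(400,300))])
cv2.imwrite('pics/m7.png',np.vstack([top,cv2.resize(u(w),(480,300)).copy() if 0 else cv2.copyMakeBorder(cv2.resize(u(w),(480,300)),0,0,0,320,cv2.BORDER_CONSTANT)]))
for n,im in(('top',a),('scene',s)):
    d=np.load(f"pics/{n[0]}7.png.npz"); hsv=cv2.cvtColor(im,cv2.COLOR_RGB2HSV); m=cv2.inRange(hsv,(100,120,60),(130,255,255)); m=cv2.morphologyEx(m,cv2.MORPH_CLOSE,np.ones((5,5)))
    for c in cv2.findContours(m,cv2.RETR_EXTERNAL,cv2.CHAIN_APPROX_NONE)[0]:
        if 100<cv2.contourArea(c)<1500: print(n,cv2.boundingRect(c),[np.round(q,1) for q in cv2.minAreaRect(plane(d,c.reshape(-1,2),80)[:,:2].astype(np.float32))])
E
```

```text
top (366, 174, 21, 16) [array([ 582.7, -159.9]), array([57.8, 41.4]), np.float64(88.6)]
top (428, 172, 24, 38) [array([ 523.8, -341.1]), array([ 63.5, 113.5]), np.float64(72.8)]
scene (394, 287, 38, 34) [array([ 527.9, -346.1]), array([54.1, 99.1]), np.float64(73.5)]
scene (360, 236, 24, 20) [array([ 575.5, -162.3]), array([51.6, 53.3]), np.float64(89.1)]
```

View pics/m7.png

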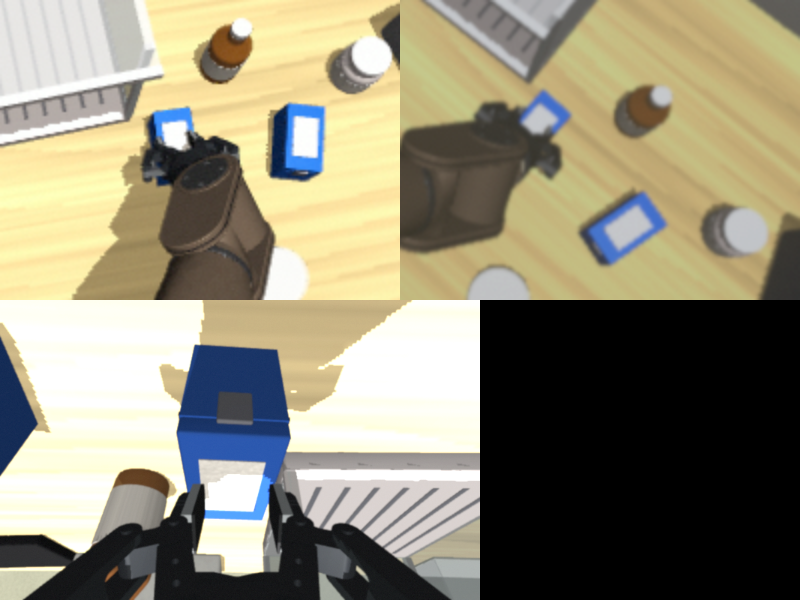

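The picture shows box_p apparently unmoved, with the fingers near its far end. In the wrist view the tips are at about (200,490) and (272,490), though the opening reads only 40 mm. I'll check by projection.

```bash
python3 - <<'E'
from h import *
d=np.load('pics/w7.png.npz'); o=arm.get_obs(); M=R.from_quat(o['ee_rot']).as_matrix(); e=o['eef_pos']
f=np.array([.75,.75]); g=lambda P:(proj(d,P)*f+[0,300]).round().tolist()
print('cam',ray(d,[320,200])[0].round(), M.T@(ray(d,[320,200])[0]-e))
for hw in(20,28): print('tips',hw,g([e+M@[0,s*hw,0] for s in(-1,1)]), 'tip -13',g([e+M@[0,s*hw,-13] for s in(-1,1)]),'edge+x',g([e+M@[11,s*hw,-5] for s in(-1,1)]))
c=np.array([555,-161]);a=np.radians(-2.4);Rm=np.array([[np.cos(a),-np.sin(a)],[np.sin(a),np.cos(a)]])
print('box top near R,L far L,R',g([[*(c+Rm@p),80] for p in([-50,-28],[-50,28],[50,28],[50,-28])]))
# box's own measured corners in the raw wrist picture
hsv=cv2.cvtColor(d['im'],cv2.COLOR_RGB2HSV); w=cv2.inRange(hsv,(0,0,150),(180,60,255))
print(plane(d,(np.array([[180,430],[290,430],[205,515],[268,515]])-[0,300])/f,80).round())
E
```

```text
cam [ 416. -161.  159.] [  77.20722031   -0.75147682 -178.2807224 ]
tips 20 [[212.0, 474.0], [264.0, 474.0]] tip -13 [[210.0, 481.0], [266.0, 481.0]] edge+x [[211.0, 462.0], [265.0, 462.0]]
tips 28 [[201.0, 474.0], [274.0, 474.0]] tip -13 [[199.0, 481.0], [277.0, 481.0]] edge+x [[200.0, 462.0], [276.0, 462.0]]
box top near R,L far L,R [[178.0, 434.0], [296.0, 440.0], [264.0, 523.0], [192.0, 520.0]]
[[ 501. -185.   80.]
 [ 499. -135.   80.]
 [ 594. -180.   80.]
 [ 592. -134.   80.]]
```

>>> arm_command --plan "0 0 0 0 3;0 0 0 0 2;0 0 0 0 1;0 0 0 0 0" --grip_force 40

```text
clock: 18.27
eef_pos: [580.0, -157.0, 54.1]
ee_rot: [-0.014, 0.957, -0.0, 0.29]
contact_force: [0.6, 0.6, 7.5]
opening: 0.008
grasp_force: 3.3
```

```bash
python3 - <<'E'
from h import *
a=snap('top','t8.png'); w=snap('wrist','w8.png'); s=snap('scene','s8.png')
u=lambda i:cv2.convertScaleAbs(i[:,:,::-1],alpha=1.4)
A=np.vstack([cv2.resize(u(a)[155:225,340:420],(340,300),interpolation=cv2.INTER_CUBIC),cv2.resize(u(s)[215:285,330:410],(340,300),interpolation=cv2.INTER_CUBIC)])
B=cv2.resize(w[80:400,180:425,::-1],(460,600),interpolation=cv2.INTER_CUBIC)
cv2.imwrite('pics/m8.png',np.hstack([A,B]))
E
python3 st.py 555 -161 60
```

```text
{'clock': 18.417, 'joints': [-0.587, 0.047, 2.24, 0.762, 0.47, -2.81], 'eef_pos': [580.002, -157.151, 54.008], 'contact_force': [-0.873, 0.87, 7.405], 'grasp_force': 3.695, 'opening': -0.001}
[[-0.832 -0.027  0.554]
 [-0.028  1.     0.007]
 [-0.554 -0.009 -0.832]]
tool delta cm [ 1.76 -0.32 -1.89] grasp pt [ 569.5 -157.3   69.8]
```

View pics/m8.png

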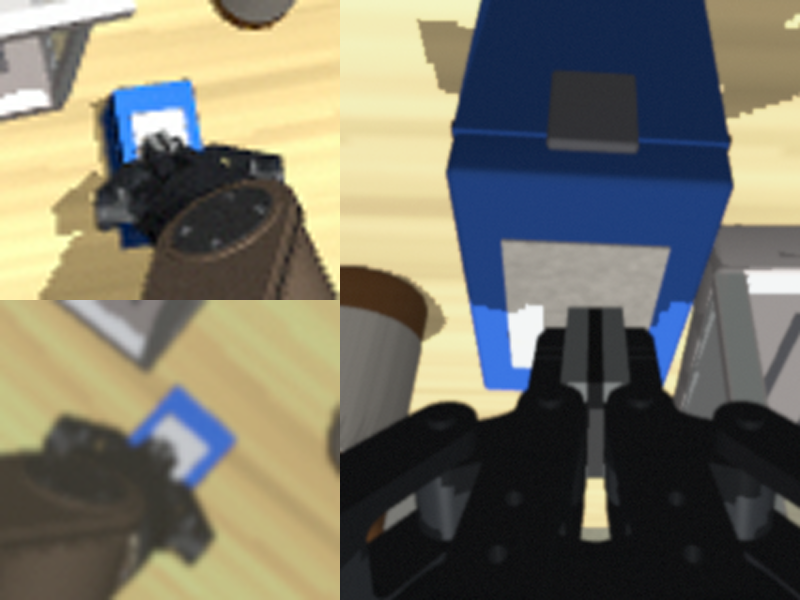

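The last view shows the shut fingers lying over the label on the box's top, with the tips at about (595,310) in the crop. They did not straddle the box. I'll work out where the tips really are in the tool frame.

```bash
python3 - <<'E'
from h import *
o=arm.get_obs(); M=R.from_quat(o['ee_rot']).as_matrix(); e=o['eef_pos']
d=np.load('pics/w8.png.npz')
for z in(0,-10,-20,-30,-40): print(z,[proj(d,e+M@[x,0,z])[0].round().tolist() for x in(-11,0,11)])
print('near edge of box top raw rows: seen', 80+185*.533, 'pred',proj(d,[[505,-161,80]]).round(), 'label near/far',80+240*.533,proj(d,[[525,-161,80],[585,-161,80],[605,-161,80]]).round().tolist())
for y in(-42,42): print('open',y,[proj(d,e+M@[x,y,z])[0].round().tolist() for x in(0,11) for z in(-13,-30)])
print(plane(d,[316,245],80))
E
```

```text
0 [[317.0, 249.0], [317.0, 231.0], [317.0, 213.0]]
-10 [[317.0, 257.0], [317.0, 239.0], [317.0, 220.0]]
-20 [[317.0, 266.0], [317.0, 247.0], [317.0, 227.0]]
-30 [[317.0, 275.0], [317.0, 256.0], [317.0, 235.0]]
-40 [[317.0, 287.0], [317.0, 266.0], [317.0, 244.0]]
near edge of box top raw rows: seen 178.60500000000002 pred [[312. 177.]] label near/far 207.92000000000002 [[311.0, 211.0], [309.0, 277.0], [309.0, 292.0]]
open -42 [[239.0, 241.0], [232.0, 256.0], [238.0, 222.0], [230.0, 235.0]]
open 42 [[395.0, 241.0], [403.0, 256.0], [396.0, 222.0], [405.0, 235.0]]
[[ 551.48240553 -158.32826298   80.        ]]
```

The tips really lie about 38 mm behind the reported TCP: the image agrees, and so does the 7 N of contact on the box's 80 mm top. Joint 6 is also at its limit. I'll back off and make the half turn.

>>> arm_command --plan "0 0 -1 0 0;0 0 -3 0 0;0 0 -3 0 8.5;0 0 -3 0 8.5;0 0 -2 0 8.5;0 0 0 7 8.5;0 0 0 7 8.5;0 0 0 7 8.5;0 0 0 7 8.5;0 0 0 7 8.5;0 0 0 7 8.5;0 0 0 7 8.5;0 0 0 7 8.5;0 0 0 7 8.5;0 0 0 7 8.5;0 0 0 7 8.5;0 0 0 7 8.5;0 0 0 7 8.5;0 0 0 7 8.5"

```text
clock: 20.0
eef_pos: [511.6, -157.0, 150.9]
ee_rot: [0.715, 0.637, 0.218, 0.187]
contact_force: [-0.2, -0.0, 0.0]
opening: 0.998
grasp_force: 0.0
```

>>> arm_command --plan "0 0 0 7 8.5;0 0 0 7 8.5;0 0 0 7 8.5;0 0 0 7 8.5;0 0 0 7 8.5;0 0 0 7 8.5;0 0 0 7 8.5;0 0 0 7 8.5;0 0 0 7 8.5;0 0 0 7 8.5;0 0 0 7 8.5;0 0 0 5 8.5;0 0 0 0 8.5"

```text
clock: 21.08
eef_pos: [511.6, -157.0, 150.9]
ee_rot: [0.958, 0.014, 0.287, -0.001]
contact_force: [-0.3, -0.0, -0.8]
opening: 0.999
grasp_force: 0.0
```

```bash
python3 st.py 597 -161 8; python3 - <<'E'
from h import *
for n in('top','scene'):
    im=snap(n,n[0]+'9.png'); d=np.load(f"pics/{n[0]}9.png.npz"); hsv=cv2.cvtColor(im,cv2.COLOR_RGB2HSV); m=cv2.inRange(hsv,(100,120,60),(130,255,255)); m=cv2.morphologyEx(m,cv2.MORPH_CLOSE,np.ones((5,5)))
    for c in cv2.findContours(m,cv2.RETR_EXTERNAL,cv2.CHAIN_APPROX_NONE)[0]:
        if 100<cv2.contourArea(c)<1500: print(n,cv2.boundingRect(c),[np.round(q,1) for q in cv2.minAreaRect(plane(d,c.reshape(-1,2),80)[:,:2].astype(np.float32))])
E
```

```text
{'clock': 21.083, 'joints': [-0.686, -0.29, 2.326, 0.567, 0.723, 0.498], 'eef_pos': [511.594, -157.014, 150.949], 'contact_force': [-0.275, -0.046, -0.803], 'grasp_force': 0.0, 'opening': 0.999}
[[ 0.835  0.027  0.55 ]
 [ 0.026 -1.     0.01 ]
 [ 0.55   0.006 -0.835]]
tool delta cm [-0.74  0.54 16.63] grasp pt [ 501.1 -157.2  166.8]
top (366, 174, 24, 38) [array([ 549.7, -158.6]), array([ 58. , 107.9]), np.float64(88.0)]
top (428, 172, 24, 38) [array([ 523.8, -341.1]), array([ 63.5, 113.5]), np.float64(72.8)]
scene (394, 287, 38, 34) [array([ 527.9, -346.1]), array([54.1, 98.9]), np.float64(73.7)]
scene (350, 236, 34, 36) [array([ 552.5, -161.2]), array([51.9, 99.4]), np.float64(88.2)]
```

>>> arm_command --plan "-0.4 0.3 2 0 8.5;-0.3 0.2 3 0 8.5;0 0 3 0 8.5;0 0 3 0 8.5;0 0 2.5 0 8.5;0 0 1.5 0 8.5;0 0 0.8 0 8.5;0 0 0 0 6;0 0 0 0 4;0 0 0 0 3;0 0 0 0 2;0 0 0 0 2;0 0 0 0 2;0 0 0 0 2" --grip_force 40

```text
clock: 22.35
eef_pos: [593.5, -161.2, 16.7]
ee_rot: [0.957, 0.015, 0.288, -0.0]
contact_force: [-3.4, 0.9, 4.7]
opening: 0.661
grasp_force: 43.1
```

```bash
python3 st.py 597 -161 8
```

```text
{'clock': 22.35, 'joints': [-0.577, 0.155, 2.211, 0.875, 0.414, 0.212], 'eef_pos': [593.53, -161.161, 16.713], 'contact_force': [-3.355, 0.863, 4.696], 'grasp_force': 43.129, 'opening': 0.661}
[[ 0.834  0.028  0.552]
 [ 0.028 -1.     0.009]
 [ 0.552  0.008 -0.834]]
tool delta cm [-0.19 -0.01  0.92] grasp pt [ 583.  -161.3   32.6]
```

>>> arm_command --plan "0.28 0 -0.42 0 2;0.55 0 -0.83 0 2;0.83 0 -1.25 0 2;0.83 0 -1.25 0 2;0.55 0 -0.83 0 2;0 0 0 0 2;0 0 0 0 2;0 0 0 0 2;0 0 0 0 2" --grip_force 60

```text
clock: 23.1
eef_pos: [592.4, -159.9, 69.1]
ee_rot: [0.958, 0.014, 0.286, -0.001]
contact_force: [-0.0, 0.7, -1.7]
opening: 0.66
grasp_force: 62.2
```

```bash
for i in 1 2 3; do python3 - <<'E'
from h import *
arm.read_camera('top'); o=arm.get_obs(); print(o['contact_force'],o['wrist_torque'],o['opening'],o['eef_pos'])
E
done
```

```text
[-0.29124991  1.15853553 -1.04658813] [-0.01976862  0.39872682  0.02005766] 0.656809071834931 [ 592.49809305 -159.96391853   69.1379122 ]
[ 0.19997225 -0.37401055 -0.96987752] [-0.02776329  0.33162162  0.01272803] 0.6528317380666007 [ 592.63604752 -160.05241609   69.31485171]
[-0.277797    0.04603341 -1.66650426] [ 0.00353173  0.36219469 -0.00412645] 0.6575460120904975 [ 592.77667172 -160.15755473   69.50748267]
```

About 1.25 N, so the nearer box is the empty one. I'll set it back and go for the farther box.

>>> arm_command --plan "-0.8 0 1.2 0 2;-0.9 0 1.4 0 2;-0.75 0 1.1 0 2;-0.35 0 0.5 0 2;-0.12 0 0.18 0 2;0 0 0 0 4;0 0 0 0 7;0 0 0 0 8.5;0 0 0 0 8.5;0 0 0 0 8.5;0 0 -1.5 0 8.5;0 0 -3 0 8.5;0 0 -4 0 8.5;0 0 -4 0 8.5;0 0 -2.5 0 8.5;0 0 0 0 8.5"

```text
clock: 24.58
eef_pos: [511.7, -164.4, 149.8]
ee_rot: [0.956, 0.015, 0.291, 0.003]
contact_force: [1.1, -1.2, -0.6]
opening: 0.995
grasp_force: 0.0
```

```bash
python3 st.py 484 -350 141;  python3 - <<'E'
from h import *
for n in('top','scene'):
    im=snap(n,n[0]+'10.png'); d=np.load(f"pics/{n[0]}10.png.npz"); hsv=cv2.cvtColor(im,cv2.COLOR_RGB2HSV); m=cv2.inRange(hsv,(100,120,60),(130,255,255)); m=cv2.morphologyEx(m,cv2.MORPH_CLOSE,np.ones((5,5)))
    for c in cv2.findContours(m,cv2.RETR_EXTERNAL,cv2.CHAIN_APPROX_NONE)[0]:
        if 100<cv2.contourArea(c)<1500: print(n,cv2.boundingRect(c),[np.round(q,1) for q in cv2.minAreaRect(plane(d,c.reshape(-1,2),80)[:,:2].astype(np.float32))])
d=np.load('pics/top0.png.npz'); print('dishes',plane(d,[428,258],31).round(),'jar',plane(d,[474,146],90).round(),'bottle',plane(d,[410,135],170).round())
E
```

```text
{'clock': 24.583, 'joints': [-0.7, -0.286, 2.328, 0.584, 0.714, 0.466], 'eef_pos': [511.656, -164.384, 149.786], 'contact_force': [1.081, -1.25, -0.581], 'grasp_force': 0.0, 'opening': 0.995}
[[ 0.83   0.027  0.558]
 [ 0.03  -1.     0.002]
 [ 0.557  0.015 -0.83 ]]
tool delta cm [-3.35 18.47 -0.86] grasp pt [ 501.1 -164.4  165.6]
top (366, 174, 24, 37) [array([ 549.3, -158.3]), array([ 57.8, 108.2]), np.float64(87.5)]
top (428, 172, 24, 38) [array([ 523.8, -341.1]), array([ 63.5, 113.5]), np.float64(72.8)]
scene (394, 287, 38, 34) [array([ 527.9, -346.1]), array([54.1, 98.9]), np.float64(73.7)]
scene (350, 236, 34, 36) [array([ 552.4, -160.9]), array([51.8, 99.2]), np.float64(87.8)]
dishes [[ 338. -276.   31.]] jar [[ 637. -470.   90.]] bottle [[ 676. -263.  170.]]
```

>>> arm_command --plan "-0.4 2 -0.1 0 8.5;-0.6 3.3 -0.2 0 8.5;-0.6 3.3 -0.2 0 8.5;-0.6 3.3 -0.2 0 8.5;-0.6 3.3 -0.2 0 8.5;-0.55 3.3 0 0 8.5;0 0 0 0 8.5"

```text
clock: 25.27
eef_pos: [482.0, -353.2, 131.4]
ee_rot: [0.958, 0.012, 0.287, 0.0]
contact_force: [-0.6, -0.1, 0.0]
opening: 0.99
grasp_force: 0.0
```

```bash
python3 st.py 567 -348 16
```

```text
{'clock': 25.267, 'joints': [-1.041, -0.02, 2.133, 0.692, 0.844, 0.083], 'eef_pos': [481.993, -353.241, 131.376], 'contact_force': [-0.565, -0.092, 0.031], 'grasp_force': 0.0, 'opening': 0.99}
[[ 0.835  0.022  0.549]
 [ 0.022 -1.     0.007]
 [ 0.549  0.007 -0.836]]
tool delta cm [ 0.78 -0.41 14.31] grasp pt [ 471.6 -353.4  147.3]
```

>>> arm_command --plan "0.4 -0.2 2 0 8.5;0.4 -0.1 3 0 8.5;0 0 3 0 8.5;0 0 2.8 0 8.5;0 0 2 0 8.5;0 0 1 0 8.5;0 0 0.5 0 8.5;0 0 0 0 7;0 0 0 0 5;0 0 0 0 3;0 0 0 0 2;0 0 0 0 2;0 0 0 0 2;0 0 0 0 2;0 0 0 0 2" --grip_force 50

```text
clock: 26.52
eef_pos: [569.4, -345.3, 21.3]
ee_rot: [0.957, 0.014, 0.289, 0.001]
contact_force: [1.9, -1.2, 6.4]
opening: 0.694
grasp_force: 49.6
```

```bash
python3 st.py 567 -348 16
```

```text
{'clock': 26.517, 'joints': [-0.89, 0.285, 2.038, 0.86, 0.61, -0.019], 'eef_pos': [569.389, -345.261, 21.336], 'contact_force': [1.869, -1.22, 6.398], 'grasp_force': 49.637, 'opening': 0.694}
[[ 0.832  0.027  0.553]
 [ 0.028 -1.     0.006]
 [ 0.553  0.01  -0.833]]
tool delta cm [-0.5   0.26  0.31] grasp pt [ 558.9 -345.4   37.2]
```

>>> arm_command --plan "0 0 0 0 2;0 0 0 0 2;0 0 0 0 2;0 0 0 0 2" --grip_force 110

```text
clock: 26.85
eef_pos: [569.4, -345.3, 21.7]
ee_rot: [0.957, 0.015, 0.289, 0.001]
contact_force: [-0.5, -1.3, 9.1]
opening: 0.674
grasp_force: 106.2
```

```bash
python3 - <<'E'
from h import *
im=snap('top','t11.png'); s=snap('scene','s11.png')
for n,im in(('top',im),('scene',s)):
    d=np.load(f"pics/{n[0]}11.png.npz"); hsv=cv2.cvtColor(im,cv2.COLOR_RGB2HSV); m=cv2.inRange(hsv,(0,0,110),(180,70,255))
    b=cv2.inRange(hsv,(100,120,60),(130,255,255)); 
    for c in cv2.findContours(cv2.morphologyEx(b,cv2.MORPH_CLOSE,np.ones((5,5))),cv2.RETR_EXTERNAL,cv2.CHAIN_APPROX_NONE)[0]:
        if 60<cv2.contourArea(c)<1500: print(n,cv2.boundingRect(c),[np.round(q,1) for q in cv2.minAreaRect(plane(d,c.reshape(-1,2),80)[:,:2].astype(np.float32))])
o=arm.get_obs(); print(o['opening'],o['contact_force'],o['grasp_force'])
E
```

```text
top (366, 174, 24, 38) [array([ 549.4, -159. ]), array([ 58.4, 108.7]), np.float64(85.8)]
top (429, 172, 22, 22) [array([ 549.1, -346. ]), array([58.5, 62.7]), np.float64(86.4)]
scene (406, 284, 25, 25) [array([ 554.9, -346.7]), array([55.1, 47.2]), np.float64(84.6)]
scene (350, 236, 34, 36) [array([ 552.4, -160.9]), array([51.8, 99.2]), np.float64(87.8)]
0.6791575057493383 [ 0.07186901 -0.84953861  8.28446467] 106.23105064604522
```

>>> arm_command --plan "0.3 0 -0.4 0 2;0.8 0 -1.2 0 2;1.1 0 -1.65 0 2;1.2 0 -1.8 0 2;1.2 0 -1.8 0 2;0.8 0 -1.2 0 2;0.4 0 -0.7 0 2;0 0 0 0 2;0 0 0 0 2;0 0 0 0 2" --grip_force 110

```text
clock: 27.78
eef_pos: [566.9, -341.3, 120.6]
ee_rot: [0.958, 0.014, 0.286, -0.002]
contact_force: [0.5, -0.1, -5.1]
opening: 0.675
grasp_force: 109.3
```

```bash
python3 st.py 569 10 127
```

```text
{'clock': 27.783, 'joints': [-0.888, 0.118, 2.011, 0.683, 0.756, 0.206], 'eef_pos': [566.889, -341.317, 120.601], 'contact_force': [0.476, -0.113, -5.105], 'grasp_force': 109.295, 'opening': 0.675}
[[ 0.836  0.029  0.547]
 [ 0.026 -1.     0.013]
 [ 0.547  0.004 -0.837]]
tool delta cm [ 1.450e+00 -3.511e+01  3.000e-02] grasp pt [ 556.5 -341.6  136.5]
```

About 5.1 N: this is the loaded box. I'll carry it over to the doorway.

>>> arm_command --plan "0.3 -1 -0.3 0 2;0.3 -2 -0.2 0 2;0.1 -3 0 0 2;0.1 -3.6 0 0 2;0.1 -3.8 0 0 2;0.1 -3.8 0 0 2;0.1 -3.8 0 0 2;0.1 -3.8 0 0 2;0.1 -3.8 0 0 2;0.1 -3 0 0 2;0.1 -2 0 0 2;0 -1.2 0 0 2;0 -0.3 0 0 2;0 0 0 0 2"

```text
clock: 28.95
eef_pos: [567.0, 10.0, 132.2]
ee_rot: [0.958, 0.015, 0.286, -0.001]
contact_force: [0.2, -0.2, -4.5]
opening: 0.68
grasp_force: 109.5
```

```bash
python3 st.py 570 10 57;  python3 - <<'E'
from h import *
s=snap('scene','s12.png'); a=snap('top','t12.png')
for n,im in(('top',a),('scene',s)):
    d=np.load(f"pics/{n[0]}12.png.npz"); hsv=cv2.cvtColor(im,cv2.COLOR_RGB2HSV)
    b=cv2.inRange(hsv,(100,120,60),(130,255,255)); 
    for c in cv2.findContours(cv2.morphologyEx(b,cv2.MORPH_CLOSE,np.ones((5,5))),cv2.RETR_EXTERNAL,cv2.CHAIN_APPROX_NONE)[0]:
        if 60<cv2.contourArea(c)<1500: print(n,cv2.boundingRect(c),[[np.round(q,1) for q in cv2.minAreaRect(plane(d,c.reshape(-1,2),z)[:,:2].astype(np.float32))] for z in(80,180)])
E
```

```text
{'clock': 28.95, 'joints': [-0.232, -0.2, 2.293, 0.29, 0.501, 1.09], 'eef_pos': [567.035, 10.033, 132.222], 'contact_force': [0.164, -0.24, -4.549], 'grasp_force': 109.531, 'opening': 0.68}
[[ 0.836  0.031  0.548]
 [ 0.029 -1.     0.012]
 [ 0.548  0.006 -0.836]]
tool delta cm [-3.88 -0.03  6.45] grasp pt [556.6   9.8 148.1]
top (312, 183, 22, 20) [[array([577.7,   1.5]), array([62.4, 55.6]), np.float64(84.2)], [array([555.7,   5.1]), array([56.5, 50.4]), np.float64(84.2)]]
top (366, 174, 24, 38) [[array([ 549.4, -159.1]), array([ 58.3, 108.8]), np.float64(85.6)], [array([ 530. , -140.6]), array([52.9, 98.7]), np.float64(85.6)]]
scene (350, 236, 34, 36) [[array([ 552.6, -160.7]), array([51.6, 98.9]), np.float64(87.6)], [array([ 531.1, -163.5]), array([46.8, 89.7]), np.float64(87.6)]]
scene (310, 194, 27, 22) [[array([576.7,  28.1]), array([64.4, 57.8]), np.float64(80.3)], [array([552.9,   7.8]), array([58.4, 52.4]), np.float64(80.3)]]
```

>>> arm_command --plan "-0.2 0 0.8 0 2;-0.5 0 1.6 0 2;-0.6 0 1.9 0 2;-0.5 0 1.6 0 2;-0.4 0 1.2 0 2;0 0 0 0 2;0 0 0 0 2"

```text
clock: 29.63
eef_pos: [588.4, 7.6, 60.6]
ee_rot: [0.958, 0.014, 0.286, -0.001]
contact_force: [0.6, -0.5, -3.7]
opening: 0.655
grasp_force: 111.8
```

```bash
python3 st.py 670 12 57
```

```text
{'clock': 29.633, 'joints': [-0.224, -0.012, 2.281, 0.413, 0.332, 0.964], 'eef_pos': [588.412, 7.577, 60.599], 'contact_force': [0.647, -0.474, -3.653], 'grasp_force': 111.823, 'opening': 0.655}
[[ 0.836  0.026  0.548]
 [ 0.026 -1.     0.009]
 [ 0.548  0.007 -0.836]]
tool delta cm [ 6.63 -0.23  4.78] grasp pt [578.    7.4  76.5]
```

>>> arm_command --plan "0.5 0 0.33 0 2;1 0 0.65 0 2;1.3 -0.1 0.85 0 2;1.3 -0.1 0.85 0 2;1.3 0 0.85 0 2;0.9 0 0.6 0 2;0.5 0 0.35 0 2;0 0 0 0 2"

```text
clock: 30.3
eef_pos: [672.6, 12.2, 64.0]
ee_rot: [0.957, 0.014, 0.289, -0.0]
contact_force: [-0.2, 0.4, -4.5]
opening: 0.656
grasp_force: 111.8
```

```bash
python3 st.py 670 12 47;  python3 - <<'E'
from h import *
s=snap('scene','s13.png'); a=snap('top','t13.png')
for n,im in(('top',a),('scene',s)):
    d=np.load(f"pics/{n[0]}13.png.npz"); hsv=cv2.cvtColor(im,cv2.COLOR_RGB2HSV)
    b=cv2.inRange(hsv,(95,70,50),(130,255,255)); 
    for c in cv2.findContours(cv2.morphologyEx(b,cv2.MORPH_CLOSE,np.ones((5,5))),cv2.RETR_EXTERNAL,cv2.CHAIN_APPROX_NONE)[0]:
        if 60<cv2.contourArea(c)<1500: print(n,cv2.boundingRect(c),[[np.round(q,1) for q in cv2.minAreaRect(plane(d,c.reshape(-1,2),z)[:,:2].astype(np.float32))] for z in(115,)])
E
```

```text
{'clock': 30.3, 'joints': [-0.178, 0.163, 2.086, 0.334, 0.331, 1.077], 'eef_pos': [672.577, 12.187, 64.017], 'contact_force': [-0.183, 0.354, -4.526], 'grasp_force': 111.847, 'opening': 0.656}
[[ 0.832  0.028  0.553]
 [ 0.028 -1.     0.009]
 [ 0.553  0.008 -0.833]]
tool delta cm [-1.16 -0.    1.27] grasp pt [662.1  12.   79.8]
top (364, 174, 26, 39) [[array([ 542.6, -149.2]), array([ 62.8, 105.4]), np.float64(87.8)]]
scene (350, 236, 35, 36) [[array([ 544.8, -161.3]), array([52.6, 99.6]), np.float64(87.8)]]
```

>>> arm_command --plan "-0.3 0 0.4 0 2;-0.3 0 0.45 0 2;-0.28 0 0.42 0 2;-0.1 0 0.16 0 2;0 0 0 0 2;0 0 0 0 2"

```text
clock: 30.9
eef_pos: [671.7, 13.0, 47.3]
ee_rot: [0.957, 0.014, 0.289, -0.001]
contact_force: [-3.7, 2.6, 6.1]
opening: 0.653
grasp_force: 111.0
```

>>> arm_command --plan "0 0 0 0 4;0 0 0 0 6;0 0 0 0 7;0 0 0 0 8.5;0 0 0 0 8.5;0 0 0 0 8.5;-0.5 0 -0.4 0 8.5;-1.2 0 -0.85 0 8.5;-1.6 0 -1.1 0 8.5;-1.7 0 -1.15 0 8.5;-1.4 0 -1 0 8.5;-0.8 0 -0.8 0 8.5;-0.4 0 -0.4 0 6;0 0 0 0 2;0 0 0 0 0;0 0 0 0 0;0 0 0 0 0;0 0 0 0 0"

```text
clock: 32.4
eef_pos: [575.8, 9.9, 50.6]
ee_rot: [0.958, 0.015, 0.287, -0.001]
contact_force: [-1.0, -0.7, 1.0]
opening: 0.138
grasp_force: 0.0
```

```bash
python3 st.py 644 13 55;  python3 - <<'E'
from h import *
s=snap('scene','s14.png'); a=snap('top','t14.png')
for n,im in(('top',a),('scene',s)):
    d=np.load(f"pics/{n[0]}14.png.npz"); hsv=cv2.cvtColor(im,cv2.COLOR_RGB2HSV)
    C=proj(d,[[635,13,105]])[0].astype(int); print(n,C,hsv[C[1]-12:C[1]+13:6,C[0]-18:C[0]+19:6].tolist())
E
```

```text
{'clock': 32.4, 'joints': [-0.226, -0.021, 2.315, 0.453, 0.308, 0.919], 'eef_pos': [575.801, 9.885, 50.592], 'contact_force': [-1.033, -0.663, 1.023], 'grasp_force': 0.0, 'opening': 0.138}
[[ 0.834  0.028  0.551]
 [ 0.028 -1.     0.009]
 [ 0.551  0.007 -0.835]]
tool delta cm [ 5.94 -0.12  3.39] grasp pt [565.3   9.7  66.5]
top [314 171] [[[30, 3, 160], [30, 3, 160], [109, 34, 157], [107, 34, 157], [107, 34, 156], [15, 3, 162], [15, 3, 166]], [[15, 3, 162], [30, 2, 164], [30, 1, 177], [0, 0, 176], [30, 1, 177], [30, 1, 175], [8, 15, 68]], [[0, 0, 175], [12, 16, 82], [110, 52, 89], [23, 25, 121], [17, 29, 125], [12, 21, 124], [9, 16, 113]], [[13, 19, 123], [170, 9, 84], [108, 204, 106], [18, 26, 126], [17, 30, 121], [0, 9, 114], [8, 16, 125]], [[11, 16, 124], [11, 17, 122], [107, 194, 176], [107, 190, 177], [107, 192, 178], [112, 44, 152], [10, 19, 124]]]
scene [340 192] [[[6, 14, 91], [8, 12, 83], [110, 6, 125], [108, 9, 139], [109, 45, 124], [110, 12, 123], [120, 6, 126]], [[0, 8, 90], [0, 8, 90], [118, 37, 83], [0, 0, 89], [110, 11, 143], [109, 43, 124], [110, 19, 124]], [[120, 4, 120], [115, 52, 89], [10, 8, 90], [15, 22, 93], [12, 16, 79], [108, 9, 142], [113, 8, 127]], [[10, 9, 85], [110, 180, 140], [111, 27, 133], [13, 19, 93], [111, 132, 81], [116, 40, 51], [105, 8, 132]], [[22, 87, 120], [114, 57, 72], [110, 179, 141], [110, 173, 137], [117, 52, 49], [6, 14, 93], [150, 4, 69]]]
```

```bash
cat > box.py <<'E'
from h import *
import sys
k=sys.argv[1]
for n in('top','scene'):
    im=snap(n,n[0]+k+'.png'); d=np.load(f"pics/{n[0]}{k}.png.npz"); hsv=cv2.cvtColor(im,cv2.COLOR_RGB2HSV)
    m=cv2.inRange(hsv,(98,26,100),(118,255,255)); q=proj(d,[[560,-50,105],[560,80,105],[760,80,105],[760,-50,105]]); r=np.zeros_like(m); cv2.fillConvexPoly(r,q.astype(int),255); m&=r
    P=plane(d,np.argwhere(m)[:,::-1],105)[:,:2]; c=np.array([749,22.2]); a=.029; Q=(P-c)@np.array([[np.cos(a),-np.sin(a)],[np.sin(a),np.cos(a)]])
    print(n,m.sum()//255,'local x pct',np.percentile(Q[:,0],[1,5,50,95,99]).round(),'y',np.percentile(Q[:,1],[2,50,98]).round(),[np.round(v,1) for v in cv2.minAreaRect(P.astype(np.float32))])
E
python3 box.py 15
```

```text
top 327 local x pct [-161. -159. -131.  -66.  -63.] y [-32.  -5.  23.] [array([637.5,  14. ]), array([56.9, 98.5]), np.float64(88.5)]
scene 253 local x pct [-161. -159. -141.  -64.  -62.] y [-35.  -6.  23.] [array([637.8,  13. ]), array([55.7, 99.7]), np.float64(87.3)]
```

>>> arm_command --plan "0 -0.2 0.7 0 0;-0.1 -0.1 0.7 0 0;0.3 0 0.5 0 0;0.4 0 0.28 0 0;0.42 0 0.28 0 0;0.42 0 0.28 0 0;0.42 0 0.28 0 0;0.42 0 0.28 0 0;0.42 0 0.28 0 0;0.42 0 0.28 0 0;0.42 0 0.28 0 0;0.42 0 0.28 0 0;0.42 0 0.28 0 0;0.42 0 0.28 0 0;0 0 0 0 0"

```text
clock: 33.85
eef_pos: [644.0, 14.5, 35.9]
ee_rot: [0.957, 0.014, 0.288, -0.0]
contact_force: [-0.4, -0.8, 0.0]
opening: -0.002
grasp_force: 0.1
```

```bash
python3 st.py 643 13 37; python3 box.py 16
```

```text
{'clock': 33.85, 'joints': [-0.184, 0.158, 2.159, 0.421, 0.272, 0.982], 'eef_pos': [643.997, 14.5, 35.886], 'contact_force': [-0.403, -0.845, 0.001], 'grasp_force': 0.098, 'opening': -0.002}
[[ 0.834  0.028  0.552]
 [ 0.027 -1.     0.009]
 [ 0.552  0.008 -0.834]]
tool delta cm [-0.03  0.15 -0.15] grasp pt [633.5  14.3  51.7]
top 221 local x pct [-116. -114.  -45.  -21.  -20.] y [-30.  -4.  22.] [array([681.5,  17.3]), array([96.7, 55.6]), np.float64(0.5)]
scene 211 local x pct [-77. -74. -37. -20. -18.] y [-39. -15.  22.] [array([701.6,  11.4]), array([60. , 63.1]), np.float64(1.5)]
```

>>> arm_command --plan "-0.5 0 -0.7 0 0;-1.2 0 -1.7 0 0;-1.25 0 -1.8 0 0;-1.25 0 -1.8 0 0;-1.25 0 -1.8 0 0;-1.25 0 -1.8 0 0;-0.5 0 -0.7 0 0;0 0 0 0 0;0 0 0 0 0;0 0 0 0 0"

```text
clock: 34.78
eef_pos: [526.4, 11.6, 82.2]
ee_rot: [0.958, 0.014, 0.288, -0.0]
contact_force: [0.1, -0.5, -0.5]
opening: -0.001
grasp_force: 0.0
```

```bash
python3 st.py; python3 box.py 17; python3 - <<'E'
from h import *
d=np.load('pics/t17.png.npz'); im=d['im']; hsv=cv2.cvtColor(im,cv2.COLOR_RGB2HSV); m=cv2.inRange(hsv,(0,0,140),(180,45,255))
for r in (214,238,262): c=np.flatnonzero(m[r,235:290])+235; print(r,c.min(),c.max(),plane(d,[c.mean(),r],332)[0].round())
E
```

```text
{'clock': 34.783, 'joints': [-0.252, -0.221, 2.418, 0.382, 0.403, 0.977], 'eef_pos': [526.372, 11.592, 82.202], 'contact_force': [0.13, -0.49, -0.518], 'grasp_force': 0.0, 'opening': -0.001}
[[ 0.834  0.028  0.552]
 [ 0.027 -1.     0.009]
 [ 0.552  0.008 -0.834]]
top 219 local x pct [-116. -114.  -44.  -21.  -20.] y [-30.  -4.  22.] [array([681.5,  16.3]), array([97. , 52.8]), np.float64(1.0)]
scene 206 local x pct [-77. -73. -36. -20. -18.] y [-39. -15.  22.] [array([701.6,  11.9]), array([60. , 62.7]), np.float64(1.5)]
214 258 263 [496. 153. 332.]
238 259 265 [443. 157. 332.]
262 261 266 [391. 161. 332.]
```

The box is inside, aligned and at rest. The door is unchanged at about 1.68 rad, and the arm is touching nothing.

```bash
python3 -c "
from workcell import arm
print(arm.hand_in())"
```

```text
the job is handed in; nothing more can be done
None
```

I opened the door to about 1.68 rad and stood the loaded box (box_q, about 5 N on lifting) lengthwise on the cabinet floor, about 22 mm inside the doorway. The empty box is back upright on the bench, and I handed the job in at about 35 s; it returned no verdict.

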